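# Pump up the pressure filtration stand

### The job

Bring the small pressure filtration stand up to working pressure, only pushing with the fingertips or the outside of the fingers and gripping nothing: push the vent lever shut, a full quarter turn clockwise so that it lies square across its vent spout. Then press the black pump knob all the way down and let it spring back up, again and again, until the white indicator pin next to the pump stands fully out of its collar and stays out. Never touch the pin itself, leave the glassware around the stand where it is, and finish with the vent shut, the pump knob up and the hand clear.

Things in the scene. Friction and masses are not known exactly. Their poses are not given: they have to be found in the camera images.
- stand: filtration stand, fixed to the worktop: grey base plate 150 x 250 mm (its x, y), aluminium block along y (top 58 mm high) with pump, indicator, vent valve from -y to +y; behind (+x) a steel filter holder, 105 mm high, 66 mm across, centred at (36, 52) mm; thin bent spout at +y over the beaker. Origin under the middle of the plate, on the worktop; x points away from the robot, y to the left, z up
- plunger: the pump's moving part: steel rod with a black mushroom knob 44 mm across, on an upright steel barrel at (-20, -80) mm in the stand's frame. Moves straight down; origin on its axis, 95 mm under the knob's crown
- knob_top (a point): centre of the crown of the pump knob, 157 mm above the worktop when up, moves with it
- pump_travel (a joint): pump stroke, m: 0 up, 0.022 fully down (hard stop). Springs back to 0 when let go, in about 0.3 s. Pressing takes up to about 15 N. With the vent shut each full stroke raises the pin by some 3 to 7 mm (it differs from start to start: watch the pin), short strokes less; with the vent open strokes do nothing. Further strokes with the pin fully out are harmless
- vent_lever: vent valve lever on top of the brass valve at (-20, 72) mm in the stand's frame: flat steel arm that ends in a grey sleeve 34 mm long, 13 mm wide and 15 mm tall (84 to 99 mm above the worktop), its far end 60 mm from the axis. Origin on the turning axis, 84 mm above the worktop
- vent_axis (a point): on the vent lever's upright turning axis, at mid height of the sleeve (91.5 mm above the worktop), fixed to the stand. The brass vent spout sticks out below the lever from here along the stand's -x, its end 33 mm from the axis, its top 73 mm above the worktop
- lever_end (a point): on the lever's middle line in the sleeve, 55 mm from the turning axis, at mid height of the sleeve; moves with the lever
- vent_angle (a joint): vent lever angle, rad: 0 open, the lever points along the stand's -x over its spout; 1.571 shut at a stop, the lever points along the stand's +y (quarter turn clockwise from above). Stays where it is left, turns with about 1 N at the sleeve. If it is opened again the pin sinks back
- pin: white indicator pin 10 mm thick, upright in a brass collar at (-20, -18) mm in the stand's frame, 62 mm from the pump's axis. Origin at its top
- collar_top (a point): middle of the upper face of the indicator's brass collar, 70 mm above the worktop, fixed to the stand
- pin_rise (a joint): rise of the indicator pin in m: 0 down, its top 2 mm above the collar; 0.0235 to 0.0246 fully out, its top 26 mm above the collar and a dark ring at its foot clear of the collar. Stays up between strokes as long as the vent is shut
- beaker: small glass beaker, 50 mm across, 61 mm tall, loose, under the stand's spout at its +y end; origin under its middle. Bystander
- bottle: brown glass bottle with black cap, 58 mm across, 126 mm tall, loose; origin under its middle. Bystander
- flask: conical glass flask, 95 mm across, 113 mm tall, loose, behind the stand; origin under its middle. Bystander
- dish: flat glass dish, 81 mm across, 15 mm tall, loose; origin under its middle. Bystander

How it is judged:
By the outcome, as a careful person would: the job done as asked, in the order asked, and still so for the second after the job is handed in, with the robot touching nothing.
It also fails if it takes over 61 s, if anything falls off the work surface, if the arm or the gripper's body presses on something with over 40 N, if the wrist force passes 120 N, or if a joint passes its speed limit or range.

### The arm

A 6-joint arm with a two-finger parallel gripper is mounted at the origin on a cart in front of the work surface, level with it; the furniture and walls round the work are solid. World frame = base frame: x ahead of the robot, y to its left, z up, the work surface at z = 0. Lengths are in m, angles in rad, forces in N, time in s.
With the tool pointing down it reaches from about 0.35 to 0.975 m from the base axis. Payload 4.9 kg.
Tool frame: the origin (TCP) lies between the finger pads; the fingertips stand 17 mm ahead of it and the grasp point (between the pads) lies 2 mm behind it (manip.nose_length is the distance from the TCP to the fingertips, in m); z points along the fingers, y is the line along which they close (so a half turn about z gives the same grasp; the last joint's range is limited). The gripper opens to 85 mm and grips with 20 to 120 N. Pads are 22 mm wide; open, the fingers measure 114 mm over their backs; the gripper's body (76 mm by 85 mm) begins 54 mm behind the grasp point. The pads swing forward as they close: fully open they stand 13 mm farther back than shut.
Start: joints at [-1.246, 0.053, 1.613, -0, 1.476, -0.119], TCP at [0.268, -0.564, 0.248] pointing down, gripper open.
Joint ranges: [-3.01, 3.01], [-1.01, 2.22], [0.06, 2.58], [-1.02, 4.17], [0.09, 2.62], [-3.14, 3.14]. Speed limits (rad/s): [2.57, 2.57, 3.14, 3.14, 3.14, 3.14].

### API

Orientations are given as a unit quaternion [w, x, y, z].
In Python, from plant import manip gives the robot as it stands. The module is installed in compiled form; this text tells all that it offers.
- The arm moves only by the tool apply_moves, never from a script. Its argument "moves" is a list of rows, each a list of 3 entries, a list of its own where there are three numbers: the turn, a rotation vector about the tool's x, y, z in rad, then the shift along the tool's x, y, z in cm, then the closure, from -1 (fully open) to 1 (shut), so that 0 is half open. A call has 1 to 20 rows; each row is the pose to reach, as a shift and turn from the pose commanded when the call began, along the tool's axes at that moment; what a row does not reach only later rows make up. A row lasts 1/10 s, in which the tool goes at most 50 mm and 8.59 degrees, less where a joint would pass 70% of its speed; a pose out of reach is approached as far as the arm can. A call with a gripper value outside its range is refused whole. The fingers move at their own pace and stop on an object; the grip force is fixed at half the most. Time passes only in rows, so rows that repeat a pose let the fingers close. It gives the time, the measured TCP pose, the force, the opening and the grip force at its end, in the units of the state.
- manip.state(): the state, without advancing time (a new reading comes with each control period).
- manip.grab_frame(name): name is "scene" or "top" or "wrist"; returns a dict with "image" (400x640x3 uint8, red, green, blue), "K" (3x3 intrinsics, pixels), "rvec" (rotation vector, rad) and "tvec" (3), from world to camera coordinates, as OpenCV has them. Camera axes: x right, y down, z forward; pixel columns grow to the right and rows downward; lengths in m; the calibration is good to about 2 mm. A picture is of the moment at which its call begins. There is no depth.
- manip.job_done(): hands the job in; it is judged then, once.
Trained networks look in a picture, given as the dict that the camera call returned (one of the last four; its "shot" number tells which), for a name from the list of things; names that differ only in an ending like _2 or _b are one class to them, and where a whole thing is asked for, a point or a joint stands for the part that bears it (a point fixed in the world has none). Each returns a list of dicts, best first, with "score" (0 to 1); they miss things now and then, are a little off and sometimes report something else, mostly with a low value. They report only what shows in the picture. A call takes as long as a camera call.
- manip.look_for(picture, label): "location" ([x, y, z] in m, in the coordinates of the camera as it stood for that picture, good to about 4 mm: the middle of the surface that is visible of it).
- manip.silhouettes(picture, label): "pixels" (400x640 bool, what is visible of it).
- manip.spot_point(picture, label): "location" ([x, y, z] in m, in the coordinates of the camera as it stood for that picture, good to about 4 mm: a listed point, or the origin of a listed thing).
The state is a dict: "time": time; "joint_pos": joint angles; "joint_vel": joint speeds; "joint_efforts": joint torques, N m; "tool_pos": TCP position; "tool_rot": TCP orientation; "contact_force": force on the tool from outside, world axes, zero at the start; "ft_torque": the same for the moment, N m; "gripper_width": opening from 0.0 (shut) to 1.0 (fully open); "grasp_force": force on a finger pad.
Only numpy, scipy, OpenCV 4.12 (cv2) and the standard library are available. Lean on these libraries where they do the work, as an engineer would, in place of code of your own. Each camera call takes 0.05 s, during which the arm holds its last target. There are 200 camera calls.

## Working session

There is one attempt and no reset: what is moved stays moved. The work goes in short steps, Python scripts to look and compute and a tool call to move; the robot and the scene stay as the last step left them, time stands still between calls to the robot, and variables do not carry over. Pictures are saved under pics/ and viewed, at most 10 in all, crops included, and the job is handed in when it is done.

Besides the shell and the picture viewer there is one more tool, called after "Emit:" by a JSON object that holds its "fn" and its "kwargs". apply_moves: Moves the arm, as the interface text tells. Its arguments: {"type":"object","properties":{"moves":{"type":"array"}},"required":["moves"]}

```bash
mkdir -p pics; cat > h.py <<'E'
import numpy as np, cv2
from plant import manip
from scipy.spatial.transform import Rotation as R
def w(p,c):
    return R.from_rotvec(np.ravel(p["rvec"])).inv().apply(np.array(c)-np.ravel(p["tvec"]))
def px(p,X):
    return cv2.projectPoints(np.array([X],float),np.array(p["rvec"],float),np.array(p["tvec"],float),np.array(p["K"]),None)[0].ravel()
def save(p,n): cv2.imwrite("pics/"+n,p["image"][:,:,::-1])
E
python3 - <<'E'
from h import *
for n in ["scene","top"]:
    p=manip.grab_frame(n); save(p,n+"0.png")
    for l in ["stand","plunger","knob_top","vent_axis","lever_end","collar_top","pin","beaker","bottle","flask","dish"]:
        r=manip.spot_point(p,l)
        if r: print(n,l,round(r[0]["score"],2),w(p,r[0]["location"]).round(4),px(p,w(p,r[0]["location"])).round())
s=manip.state();print(s["time"],s["tool_pos"],s["tool_rot"],s["gripper_width"],manip.nose_length)
E
```

```text
scene stand 0.6 [0.5236 0.0894 0.0016] [335. 240.]
scene knob_top 0.63 [0.4379 0.1536 0.092 ] [340. 240.]
scene vent_axis 0.7 [0.4959 0.159  0.088 ] [325. 232.]
scene lever_end 0.39 [0.4353 0.1514 0.0898] [341. 241.]
scene collar_top 0.96 [0.5022 0.0688 0.0649] [345. 225.]
scene pin 0.43 [0.4967 0.1578 0.0873] [325. 232.]
scene beaker 0.54 [ 0.5495  0.2475 -0.0006] [291. 259.]
scene flask 0.93 [0.7751 0.0515 0.    ] [294. 201.]
scene dish 0.65 [0.3951 0.293  0.0033] [313. 294.]
top stand 0.97 [ 0.5231  0.084  -0.0013] [320. 219.]
top plunger 0.75 [0.5105 0.0104 0.062 ] [344. 221.]
top knob_top 0.46 [0.5112 0.0066 0.1574] [347. 219.]
top vent_axis 0.91 [0.4969 0.1585 0.0938] [296. 226.]
top lever_end 0.56 [0.4472 0.1564 0.0876] [297. 242.]
top collar_top 0.68 [0.5072 0.0695 0.0704] [325. 222.]
top beaker 0.65 [ 0.5217  0.0849 -0.0012] [320. 219.]
top bottle 0.66 [0.4962 0.1552 0.0831] [297. 226.]
top flask 0.78 [ 0.7781  0.051  -0.0011] [329. 142.]
top dish 0.61 [0.3981 0.2956 0.0027] [255. 259.]
1.2 [ 0.26833433 -0.56446195  0.24827332] [ 1.26080128e-06  9.75486937e-01  2.20057345e-01 -7.34480097e-06] 0.9980808827527727 0.017
```

View pics/scene0.png

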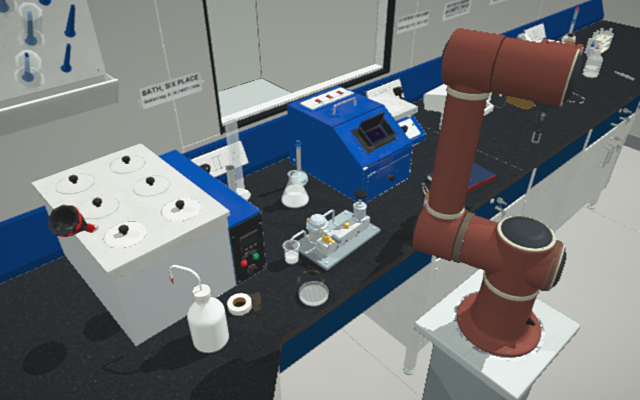

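View pics/top0.png

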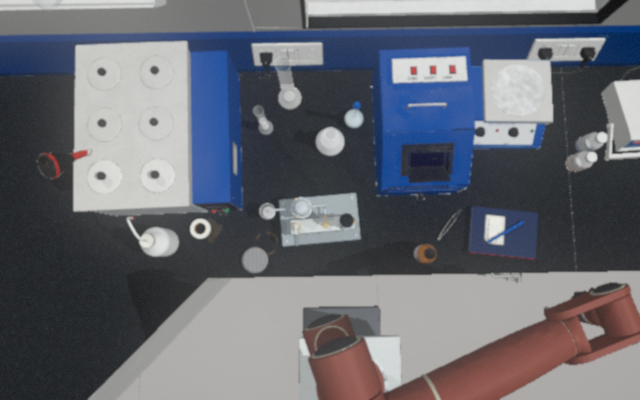

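Emit:
{"fn": "apply_moves", "kwargs": {"moves": [[[0, 0, 0.35], [41, -48.5, -1.2], 1], [[0, 0, 0.35], [41, -48.5, -1.2], 1], [[0, 0, 0.35], [41, -48.5, -1.2], 1], [[0, 0, 0.35], [41, -48.5, -1.2], 1], [[0, 0, 0.35], [41, -48.5, -1.2], 1], [[0, 0, 0.35], [41, -48.5, -1.2], 1], [[0, 0, 0.35], [41, -48.5, -1.2], 1], [[0, 0, 0.35], [41, -48.5, -1.2], 1], [[0, 0, 0.35], [41, -48.5, -1.2], 1], [[0, 0, 0.35], [41, -48.5, -1.2], 1], [[0, 0, 0.35], [41, -48.5, -1.2], 1], [[0, 0, 0.35], [41, -48.5, -1.2], 1], [[0, 0, 0.35], [41, -48.5, -1.2], 1], [[0, 0, 0.35], [41, -48.5, -1.2], 1], [[0, 0, 0.35], [41, -48.5, -1.2], 1], [[0, 0, 0.35], [41, -48.5, -1.2], 1]]}}

```text
time: 2.8
tool_pos: [0.4302, 0.0489, 0.2602]
tool_rot: [0.0, 0.999, 0.046, -0.0]
contact_force: [0.0, -0.5, -0.4]
gripper_width: -0.001
grasp_force: 0.0
```

```bash
cat > m.py <<'E'
from h import *
import sys
for n in ["wrist","top"]:
    p=manip.grab_frame(n); save(p,n+sys.argv[1]+".png")
    for l in ["stand","plunger","knob_top","vent_axis","lever_end","collar_top","pin","beaker"]:
        r=manip.spot_point(p,l)
        if r: print(n,l,round(r[0]["score"],2),w(p,r[0]["location"]).round(4),px(p,w(p,r[0]["location"])).round())
s=manip.state();print(s["time"],s["tool_pos"],R.from_quat(s["tool_rot"],scalar_first=True).as_matrix().round(3),s["gripper_width"],s["contact_force"])
E
python3 m.py 1
```

```text
wrist stand 0.61 [0.5196 0.0879 0.0012] [294.  75.]
wrist plunger 0.73 [0.5091 0.0068 0.0622] [374.  93.]
wrist knob_top 0.56 [0.5097 0.004  0.157 ] [400.  94.]
wrist vent_axis 0.73 [0.5006 0.1585 0.0903] [200.  86.]
wrist lever_end 0.87 [0.4446 0.1597 0.0885] [201. 151.]
wrist collar_top 0.82 [0.5017 0.0651 0.0717] [311.  95.]
wrist pin 0.62 [0.5029 0.067  0.0694] [309.  93.]
wrist beaker 0.8 [ 0.5527  0.2494 -0.0029] [144.  27.]
top stand 0.73 [ 0.5211  0.0845 -0.0029] [320. 220.]
top plunger 0.61 [0.5116 0.0067 0.0642] [345. 221.]
top knob_top 0.59 [0.511  0.0105 0.1578] [345. 219.]
top vent_axis 0.73 [0.5083 0.0088 0.0614] [345. 222.]
top lever_end 0.53 [0.4439 0.1546 0.088 ] [297. 243.]
top collar_top 0.85 [0.5066 0.066  0.0718] [326. 223.]
top beaker 0.55 [5.477e-01 2.530e-01 4.000e-04] [268. 212.]
3.7 [0.43039167 0.04967131 0.26031032] [[ 0.996  0.094 -0.   ]
 [ 0.094 -0.996 -0.   ]
 [-0.     0.    -1.   ]] 0.0013170691596924007 [-0.49939016  1.06635064 -0.08957253]
```

View pics/wrist1.png

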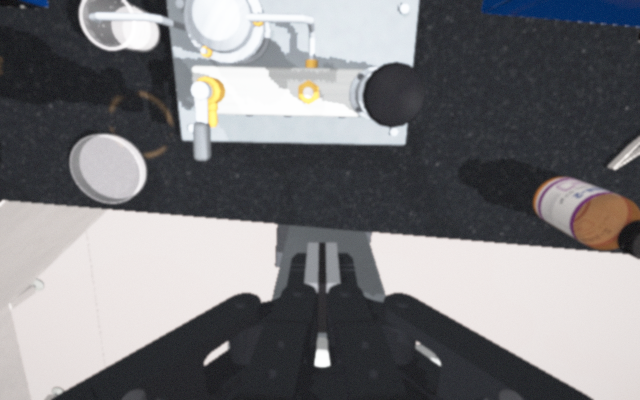

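Emit:
{"fn": "apply_moves", "kwargs": {"moves": [[[0, 0, 0], [3.1, -6.6, 0], 1], [[0, 0, 0], [3.1, -6.6, 0], 1], [[0, 0, 0], [3.1, -6.6, 5], 1], [[0, 0, 0], [3.1, -6.6, 10], 1], [[0, 0, 0], [3.1, -6.6, 14], 1], [[0, 0, 0], [3.1, -6.6, 16.3], 1], [[0, 0, 0], [3.1, -6.6, 16.3], 1], [[0, 0, 0], [3.1, -8.1, 16.3], 1], [[0, 0, 0], [3.1, -8.8, 16.3], 1], [[0, 0, 0], [3.1, -9.5, 16.3], 1], [[0, 0, 0], [3.1, -10.5, 16.3], 1], [[0, 0, 0], [3.1, -11.4, 16.3], 1], [[0, 0, 0], [3.1, -11.4, 16.3], 1]]}}

```text
time: 5.0
tool_pos: [0.4506, 0.1673, 0.0978]
tool_rot: [-0.0, 0.999, 0.048, 0.0]
contact_force: [0.7, 0.5, 0.0]
gripper_width: 0.001
grasp_force: 0.0
```

```bash
python3 m.py 2
```

```text
wrist stand 0.71 [ 5.236e-01  8.770e-02 -3.000e-04] [453. 110.]
wrist plunger 0.63 [0.4948 0.157  0.0817] [354. 173.]
wrist vent_axis 0.81 [0.4995 0.1571 0.093 ] [358. 168.]
wrist lever_end 0.83 [0.4572 0.1938 0.0905] [263. 252.]
wrist collar_top 0.86 [0.5021 0.0663 0.0705] [545. 170.]
wrist pin 0.9 [0.5041 0.0662 0.0695] [545. 165.]
wrist beaker 0.92 [0.5462 0.2473 0.0006] [207.  47.]
top stand 0.68 [ 0.5211  0.085  -0.0035] [320. 220.]
top plunger 0.63 [0.4968 0.1569 0.0918] [296. 226.]
top knob_top 0.73 [ 0.524   0.0842 -0.0019] [320. 219.]
top vent_axis 0.98 [0.498  0.1566 0.0933] [297. 225.]
top collar_top 0.95 [0.5049 0.0677 0.0683] [326. 223.]
top beaker 0.67 [0.5106 0.008  0.1587] [346. 219.]
5.9 [0.45054565 0.16601475 0.09726841] [[ 0.996  0.094 -0.   ]
 [ 0.094 -0.996  0.   ]
 [-0.    -0.    -1.   ]] -0.00032832785695719905 [ 0.39805893 -0.45016811 -0.17800096]
```

View pics/wrist2.png

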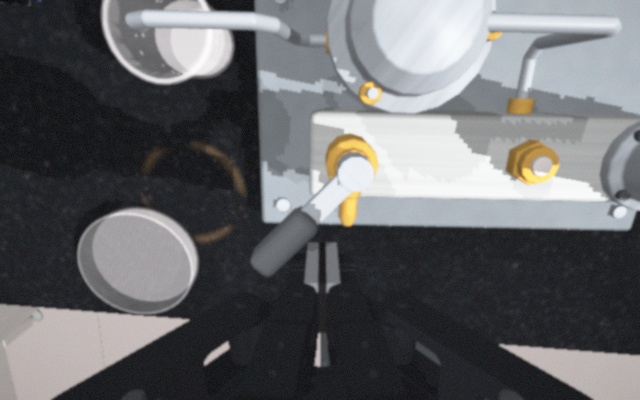

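Emit:
{"fn": "apply_moves", "kwargs": {"moves": [[[0, 0, 0], [0.6, -0.5, 0], 1], [[0, 0, 0], [1.3, -1.2, 0], 1], [[0, 0, 0], [2.1, -2.0, 0], 1], [[0, 0, 0], [2.5, -2.3, 0], 1], [[0, 0, 0], [2.9, -2.5, 0], 1], [[0, 0, 0], [3.1, -2.5, 0], 1], [[0, 0, 0], [3.1, -2.5, 0], 1], [[0, 0, 0], [3.1, -2.5, 0], 1]]}}

```text
time: 6.7
tool_pos: [0.4775, 0.1941, 0.0972]
tool_rot: [-0.0, 0.999, 0.047, -0.003]
contact_force: [-8.5, -0.8, 5.0]
gripper_width: 0.005
grasp_force: 4.1
```

```bash
python3 m.py 3
```

```text
wrist stand 0.77 [ 0.5208  0.0898 -0.0012] [479. 157.]
wrist vent_axis 0.82 [0.4967 0.1565 0.0934] [413. 242.]
wrist lever_end 0.69 [0.4962 0.2134 0.0911] [281. 230.]
wrist collar_top 0.88 [0.5031 0.0698 0.069 ] [574. 223.]
wrist pin 0.56 [0.5045 0.0663 0.0706] [584. 223.]
wrist beaker 0.62 [ 0.5494  0.2475 -0.0009] [249.  90.]
top stand 0.77 [ 0.5212  0.0836 -0.0044] [321. 220.]
top plunger 0.74 [0.5096 0.008  0.0639] [345. 221.]
top knob_top 0.61 [0.509  0.0094 0.157 ] [346. 219.]
top vent_axis 0.67 [0.4991 0.1587 0.0946] [296. 225.]
top collar_top 0.65 [0.5048 0.0675 0.0714] [326. 223.]
top pin 0.45 [0.5457 0.2518 0.0031] [268. 213.]
top beaker 0.68 [0.5485 0.2514 0.0014] [269. 212.]
7.6 [0.47748262 0.19407117 0.09714178] [[ 0.996  0.094 -0.005]
 [ 0.094 -0.996 -0.   ]
 [-0.005 -0.    -1.   ]] 0.0026554486458913525 [-7.91781514 -0.95843325  4.90830767]
```

View pics/wrist3.png

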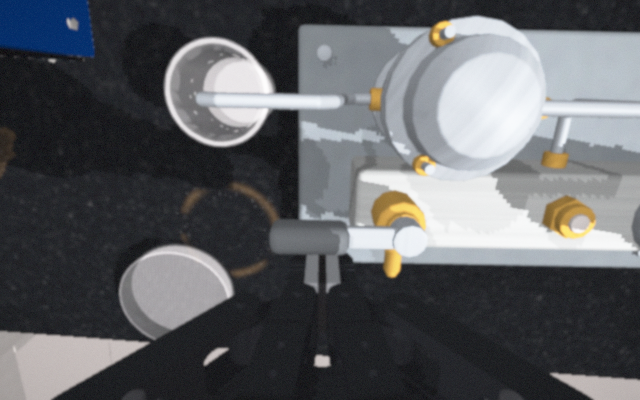

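Emit:
{"fn": "apply_moves", "kwargs": {"moves": [[[0, 0, 0], [-1.5, -2.5, 0], 1], [[0, 0, 0], [-2.0, -2.5, 0], 1], [[0, 0, 0], [-2.0, -2.5, -5], 1], [[0, 0, 0], [-2.0, 0, -10], 1], [[0, 0, 0], [1.4, 5, -10.5], 1], [[0, 0, 0], [1.4, 10, -10.5], 1], [[0, 0, 0], [1.4, 14.5, -10.5], 1], [[0, 0, 0], [1.4, 19, -10], 1], [[0, 0, 0], [1.4, 19, -9.5], 1], [[0, 0, 0], [1.4, 19, -9.5], 1]]}}

```text
time: 8.6
tool_pos: [0.5106, 0.0048, 0.1915]
tool_rot: [-0.0, 0.999, 0.045, -0.001]
contact_force: [-0.3, 0.5, 0.8]
gripper_width: 0.005
grasp_force: 0.0
```

```bash
python3 m.py 4; python3 - <<'E'
import cv2
a=cv2.imread("pics/scene0.png")
E
```

```text
wrist stand 0.93 [ 0.5217  0.0882 -0.0013] [237. 153.]
wrist plunger 0.97 [0.5088 0.0048 0.0652] [321. 194.]
wrist knob_top 0.61 [0.5091 0.0021 0.1559] [326. 245.]
wrist vent_axis 0.71 [0.498  0.1571 0.0922] [109. 201.]
wrist lever_end 0.68 [0.4969 0.2093 0.0904] [ 37. 196.]
wrist collar_top 0.72 [0.5019 0.1583 0.0917] [107. 196.]
wrist pin 0.49 [0.5059 0.0641 0.0735] [245. 194.]
wrist beaker 0.57 [0.5476 0.2509 0.0007] [ 61. 110.]
top stand 0.78 [ 0.521   0.0873 -0.0046] [319. 220.]
top vent_axis 0.88 [0.4984 0.1575 0.0926] [296. 225.]
top lever_end 0.57 [0.4948 0.2108 0.0922] [279. 227.]
top collar_top 0.62 [0.5049 0.0649 0.0737] [327. 223.]
top pin 0.38 [ 0.7786  0.0507 -0.0008] [329. 142.]
top beaker 0.49 [0.5478 0.2491 0.0032] [269. 212.]
9.5 [0.51083968 0.00588678 0.19230334] [[ 0.996  0.094 -0.   ]
 [ 0.094 -0.996 -0.   ]
 [-0.     0.    -1.   ]] 0.0015574733949190905 [-0.80886444  0.02284149 -0.41055914]
```

View pics/wrist4.png

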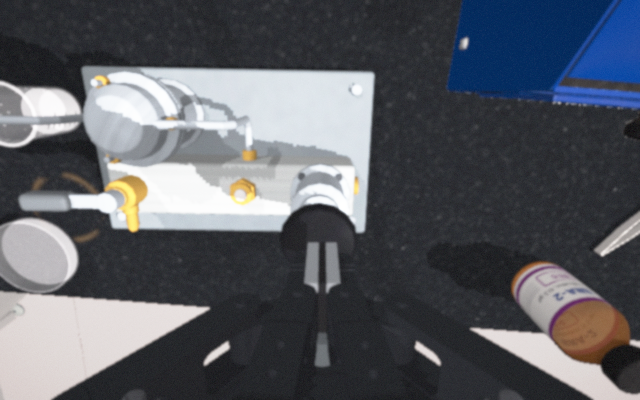

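Emit:
{"fn": "apply_moves", "kwargs": {"moves": [[[0, 0, 0], [0, 0, 1.5], 1], [[0, 0, 0], [0, 0, 3.0], 1], [[0, 0, 0], [0, 0, 4.0], 1], [[0, 0, 0], [0, 0, 4.1], 1], [[0, 0, 0], [0, 0, 4.1], 1], [[0, 0, 0], [0, 0, 4.1], 1]]}}

```text
time: 10.1
tool_pos: [0.5121, 0.0058, 0.1521]
tool_rot: [0.0, 0.999, 0.047, 0.002]
contact_force: [0.8, 0.2, 5.5]
gripper_width: -0.003
grasp_force: 3.0
```

Emit:
{"fn": "apply_moves", "kwargs": {"moves": [[[0, 0, 0], [0, 0, 0.2], 1], [[0, 0, 0], [0, 0, 0.4], 1], [[0, 0, 0], [0, 0, 0.4], 1]]}}

```text
time: 10.4
tool_pos: [0.5123, 0.0058, 0.1517]
tool_rot: [0.0, 0.999, 0.047, 0.001]
contact_force: [-9.2, -0.4, 22.9]
gripper_width: 0.0
grasp_force: 11.8
```

Emit:
{"fn": "apply_moves", "kwargs": {"moves": [[[0, 0, 0], [0, 0, -2.5], 1], [[0, 0, 0], [0, 0, -3.2], 1], [[0, 0, 0], [0, 0, -3.2], 1], [[0, 0, 0], [0, 0, -3.2], 1], [[0, 0, 0], [0, 0, -3.2], 1], [[0, 0, 0], [0, 0, -2.0], 1], [[0, 0, 0], [0, 0, -0.8], 1], [[0, 0, 0], [0, 0, 0], 1], [[0, 0, 0], [0, 0, 0], 1], [[0, 0, 0], [0, 0, 0], 1], [[0, 0, 0], [0, 0, -2.5], 1], [[0, 0, 0], [0, 0, -3.2], 1], [[0, 0, 0], [0, 0, -3.2], 1], [[0, 0, 0], [0, 0, -3.2], 1], [[0, 0, 0], [0, 0, -3.2], 1], [[0, 0, 0], [0, 0, -2.0], 1], [[0, 0, 0], [0, 0, -0.8], 1], [[0, 0, 0], [0, 0, 0], 1], [[0, 0, 0], [0, 0, 0], 1], [[0, 0, 0], [0, 0, 0], 1]]}}

```text
time: 12.4
tool_pos: [0.5119, 0.0059, 0.1517]
tool_rot: [0.0, 0.999, 0.047, 0.001]
contact_force: [-10.1, 0.4, 22.4]
gripper_width: 0.001
grasp_force: 11.8
```

```bash
cat > pin.py <<'E'
from h import *
import sys
p=manip.grab_frame("wrist"); save(p,"pin"+sys.argv[1]+".png")
q=manip.grab_frame("scene"); 
for n,c in (("wrist",p),("scene",q)):
    r=manip.spot_point(c,"pin")
    if r: print(n,r[0]["score"],w(c,r[0]["location"]).round(4))
    m=manip.silhouettes(c,"pin")
    for z in (.072,.096): print(z,px(c,(.5045,.068,z)).round(1))
    if m:
        ys,xs=np.nonzero(m[0]["pixels"]); print(m[0]["score"],xs.min(),xs.max(),ys.min(),ys.max())
a,b=px(p,(.5045,.068,.08)).astype(int)
y0,x0=max(b-50,0),max(a-60,0); u=cv2.resize(p["image"][y0:y0+90,x0:x0+120],None,fx=5,fy=5,interpolation=2)[:,:,::-1]
a,b=px(q,(.5045,.068,.08)).astype(int); v=cv2.resize(q["image"][b-45:b+45,a-20:a+20],None,fx=5,fy=5,interpolation=2)[:,:,::-1]
cv2.imwrite("pics/pinc"+sys.argv[1]+".png",np.hstack([u,v]))
s=manip.state();print(s["time"],s["tool_pos"],s["contact_force"])
E
python3 pin.py 1
```

```text
wrist 0.9 [0.503  0.0644 0.0928]
0.072 [227.2 215.1]
0.096 [216.2 229.8]
0.56 210 234 208 234
scene 0.58 [0.5019 0.0671 0.0901]
0.072 [345.  222.4]
0.096 [345.2 216.3]
0.57 283 308 170 207
12.7 [0.51189863 0.00585135 0.15172109] [-9.17082074  0.98091741 24.69616034]
```

View pics/pinc1.png

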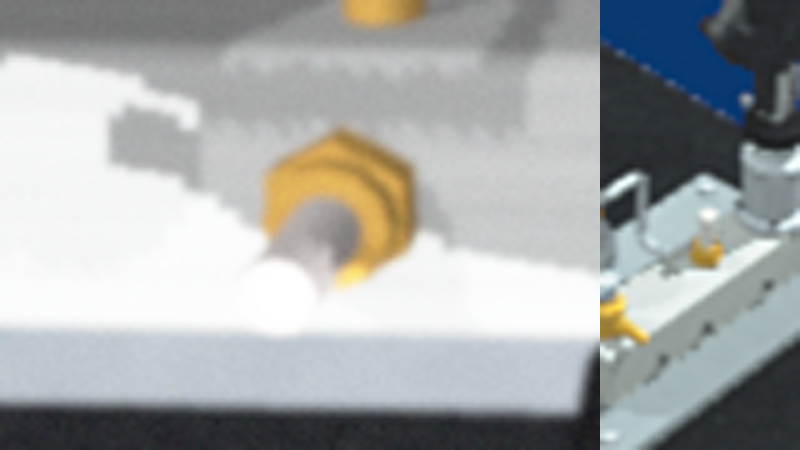

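Emit:
{"fn": "apply_moves", "kwargs": {"moves": [[[0, 0, 0], [0, 0, -2.5], 1], [[0, 0, 0], [0, 0, -3.2], 1], [[0, 0, 0], [0, 0, -3.2], 1], [[0, 0, 0], [0, 0, -3.2], 1], [[0, 0, 0], [0, 0, -3.2], 1], [[0, 0, 0], [0, 0, -2.0], 1], [[0, 0, 0], [0, 0, -0.8], 1], [[0, 0, 0], [0, 0, 0], 1], [[0, 0, 0], [0, 0, 0], 1], [[0, 0, 0], [0, 0, 0], 1], [[0, 0, 0], [0, 0, -2.5], 1], [[0, 0, 0], [0, 0, -3.2], 1], [[0, 0, 0], [0, 0, -3.2], 1], [[0, 0, 0], [0, 0, -3.2], 1], [[0, 0, 0], [0, 0, -3.2], 1], [[0, 0, 0], [0, 0, -2.0], 1], [[0, 0, 0], [0, 0, -0.8], 1], [[0, 0, 0], [0, 0, 0], 1], [[0, 0, 0], [0, 0, 0], 1], [[0, 0, 0], [0, 0, 0], 1]]}}

```text
time: 14.7
tool_pos: [0.5119, 0.0059, 0.1517]
tool_rot: [0.0, 0.999, 0.047, 0.001]
contact_force: [-10.0, 1.1, 24.1]
gripper_width: -0.003
grasp_force: 12.2
```

Emit:
{"fn": "apply_moves", "kwargs": {"moves": [[[0, 0, 0], [0, 0, -2.5], 1], [[0, 0, 0], [0, 0, -3.2], 1], [[0, 0, 0], [0, 0, -3.2], 1], [[0, 0, 0], [0, 0, -3.2], 1], [[0, 0, 0], [0, 0, -3.2], 1], [[0, 0, 0], [0, 0, -2.0], 1], [[0, 0, 0], [0, 0, -0.8], 1], [[0, 0, 0], [0, 0, 0], 1], [[0, 0, 0], [0, 0, 0], 1], [[0, 0, 0], [0, 0, 0], 1], [[0, 0, 0], [0, 0, -2.5], 1], [[0, 0, 0], [0, 0, -5], 1], [[0, 0, 0], [0, 0, -9], 1], [[0, 0, 0], [-4, 0, -12], 1], [[0, 0, 0], [-8, 0, -12], 1], [[0, 0, 0], [-8, 0, -12], 1], [[0, 0, 0], [-8, 0, -12], 1], [[0, 0, 0], [-8, 0, -12], 1]]}}

```text
time: 16.5
tool_pos: [0.4314, -0.0015, 0.2663]
tool_rot: [-0.0, 0.999, 0.047, -0.001]
contact_force: [-0.4, -0.6, 0.6]
gripper_width: -0.0
grasp_force: 0.0
```

```bash
python3 pin.py 2; python3 - <<'E'
from h import *
p=manip.grab_frame("wrist")
for l in ["knob_top","lever_end","vent_axis","beaker","flask","dish","bottle"]:
    r=manip.spot_point(p,l)
    if r: print(l,round(r[0]["score"],2),w(p,r[0]["location"]).round(4))
E
```

```text
wrist 0.6 [0.5015 0.0656 0.0976]
0.072 [253.7  87.2]
0.096 [248.1  87.1]
0.44 243 259 82 94
scene 0.41 [0.4994 0.0677 0.0946]
0.072 [345.  222.4]
0.096 [345.2 216.3]
16.8 [ 0.43153561 -0.00148422  0.26694196] [-0.06644733  0.11600468 -0.23148767]
knob_top 0.6 [0.5083 0.0029 0.155 ]
lever_end 0.59 [0.4983 0.214  0.0913]
vent_axis 0.82 [0.4989 0.1568 0.0913]
beaker 0.76 [ 5.490e-01  2.476e-01 -5.000e-04]
dish 0.65 [0.3955 0.2949 0.0004]
bottle 0.77 [ 0.4059 -0.2369 -0.0056]
```

View pics/pinc2.png

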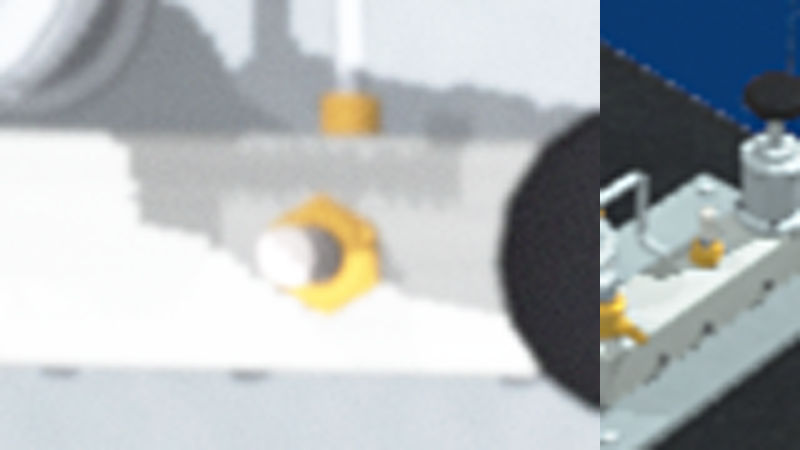

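View pics/pin2.png

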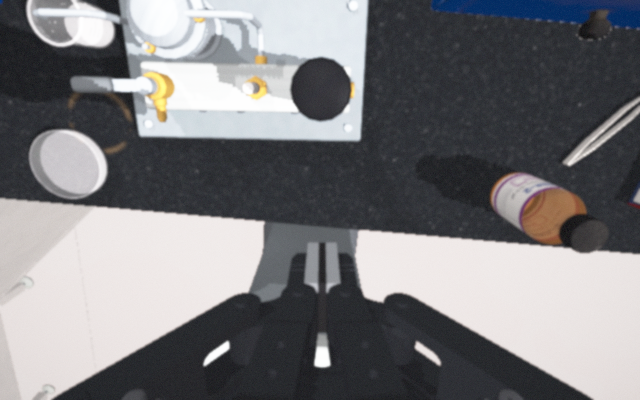

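```bash
python3 -c "
from plant import manip
print(manip.job_done())"
```

```text
the job is handed in; nothing more can be done
None
```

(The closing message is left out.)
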